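# Open the yellow air-valve box and lay its cover on the mat

### The arm

A 6-joint arm with a two-finger parallel gripper is mounted at the origin on the work surface. World frame = base frame: x ahead of the robot, y to its left, z up, the work surface at z = 0. Lengths are in m, angles in rad, forces in N, time in s.
With the tool pointing down it reaches from about 0.375 to 0.925 m from the base axis. Payload 5.7 kg.
Tool frame: the origin (TCP) lies on the centre line of the jaws, within the pads' length; the fingertips stand tip_extent ahead of it and the grasp point (between the pads) lies 5 mm behind it (tip_extent is the distance from the TCP to the fingertips, in m); z points along the fingers, y is the direction in which the jaws open and shut (so a half turn about z gives the same grasp; the last joint's range is limited). The gripper opens to 85 mm and grips with 20 to 120 N. Pads are 22 mm wide; open, the fingers measure 114 mm over their backs; the gripper's body (76 mm by 85 mm) begins 54 mm behind the grasp point. The pads swing forward as they close: fully open they stand 13 mm farther back than shut.
Start: joints at [1.202, 0.359, 1.51, -0, 1.272, -0.115], TCP at [0.151, 0.581, 0.245] pointing down, gripper open.
Joint ranges: [-2.97, 2.97], [-1.01, 2.36], [0.21, 2.38], [-0.96, 4.11], [0.2, 2.71], [-2.98, 2.98]. Speed limits (rad/s): [2.39, 2.39, 3.14, 3.14, 3.14, 3.14].

### API

Orientations are given as a unit quaternion [w, x, y, z].
In Python, from bench import * gives the robot as it stands.
- The arm moves only by the tool carry_out, never from a script. Its argument "moves" is a list that holds one entry, the list of rows, each a list of 7 numbers: the shift along the tool's x, y, z each as a share of 0.05 m, from -1 to 1, then the turn, a rotation vector about the tool's x, y, z each as a share of 0.08 rad, from -1 to 1, then the closure, from -1 (fully open) to 1 (shut). In form: [[[tx, ty, tz, rx, ry, rz, hand], ...]]. A call has 1 to 20 rows; each row shifts and turns the commanded pose from where the row before left it, along the tool's axes as they then stand; what a row does not reach is not made up. A row lasts 1/10 s, in which the tool goes at most 50 mm and 8.59 degrees, less where a joint would pass 70% of its speed; a pose out of reach is approached as far as the arm can. A call with a number of a shift or a turn outside -1 to 1 is refused whole. A call with a gripper value outside its range is refused whole. The fingers move at their own pace and stop on an object; "grip_force" is the grip in N (left out, the last holds). Time passes only in rows, so rows that do not move let the fingers close. It gives the time, the measured TCP pose, the force and the opening at its end, in the units of the state.
- read_state(): the state, without advancing time (a new reading comes with each control period).
- capture(name): name is "scene" or "side" or "wrist"; returns a dict with "image" (480x640x3 uint8, red, green, blue), "depth" (480x640 float32, m along the optical axis (not along the pixel's ray), 0 where there is no reading), "fx", "fy", "cx", "cy" (pixels), "dist" ([k1, k2, p1, p2, k3] as OpenCV has them; the pictures are not rectified), "position" and "attitude" of the camera in the world; the wrist camera has in their place "mount" (4x4, takes a point from camera to tool coordinates, whose origin is the TCP and whose axes are the flange's). Camera axes: x right, y down, z forward; pixel columns grow to the right and rows downward; lengths in m; the calibration is good to about 2 mm. A picture is of the moment at which its call begins: read the wrist's pose just before it.
- job_done(): hands the job in, once; it reports no verdict.
Trained networks look in the newest picture that a camera, given by its name, has taken for a name from the list of things; names that differ only in an ending like _2 or _b are one class to them, and where a whole thing is asked for, a point or a joint stands for the part that bears it (a point fixed in the world has none). Each returns a list of dicts, best first, with "p" (0 to 1); they miss things now and then, are a little off and sometimes report something else, mostly with a low value. They report only what shows in the picture. A call takes as long as a camera call.
- look_for(camera, thing): "box" ([centre column, centre row, width, height] in pixels, round what is visible of it).
- pinpoint(camera, thing): "at" ([column, row] in pixels: a listed point, or the origin of a listed thing).
The state is a dict: "t": time; "joints": joint angles; "joint_vel": joint speeds; "joint_efforts": joint torques, N m; "eef_pos": TCP position; "eef_rot": TCP orientation; "force": force on the tool from outside, world axes, zero at the start; "moment": the same for the moment, N m; "finger_gap": finger opening in m.
Only numpy, scipy, OpenCV 4.12 (cv2) and the standard library are available. Lean on these libraries where they do the work, as an engineer would, in place of code of your own. Each camera call takes 0.05 s, during which the arm holds its last target. There are 200 camera calls.

### The job

The air-valve box with the yellow-handled cover is to be serviced: lift its loose cover straight up off the two pins and lay it flat, handle up, in the middle of the red mat. Set it down without dropping it, and leave the blue-handled cover in place on its own box.

Things in the scene. Friction and masses are not known exactly. Their poses are not given: they have to be found in the camera images.
- cover_yellow: Loose aluminium plate, 130 (x) x 84 (y) x 5 mm, about 0.2 kg, yellow bar handle on top. Origin: centre of the underside; z up, x along plate and bar. Bar 70 mm long (x), 14 wide (y), centred, from 23 to 41 mm above the origin, on two posts (14 wide) at x = -28, +28; free plate beside it. At the start it lies on its box's rim, 13 mm holes at x = -48, +48 loosely over the pins.
- box_yellow: Grey open-topped box fixed to the bench, 130 (x) x 84 (y) x 45 mm high, small yellow patch on its -y side, two brass fittings on +y, feet at the ends. Origin: centre of the underside; z up, x along its length. Two upright 8 mm pins at x = -48, +48 end 63 mm above the origin, 13 mm above the plate lying there. On any of three places, turned up to 30 degrees.
- mat: Flat red plastic mat fixed to the bench, 200 (x) x 160 (y) x 6 mm thick, empty at the start. Origin: centre of the underside, z up; its top is 6 mm above the origin. On any of three places, beside or between the two boxes.
- cover_blue: The same cover with a blue handle, lying loose on the pins of a second box of the same kind (blue patch); same sizes, origin and axes. To be left alone.

How it is judged:
By the outcome, as a careful person would: the job done as asked, in the order asked, and still so for the second after the job is handed in, with the robot touching nothing.
It also fails if it takes over 40 s, if anything falls off the work surface, if the arm or the gripper's body presses on something with over 40 N, if the wrist force passes 120 N, or if a joint passes its speed limit or range.

## Working session

There is one attempt and no reset: what is moved stays moved. The work goes in short steps, Python scripts to look and compute and a tool call to move; the robot and the scene stay as the last step left them, time stands still between calls to the robot, and variables do not carry over. Pictures are saved under pics/ and viewed, about 8 in all and at most 12, crops included, and the job is handed in when it is done.

Besides the shell and the picture viewer there is one more tool, called by a JSON object that holds its "method" and its "body", one argument or row to a line. carry_out: Moves the arm, as the interface text tells. Its arguments: {"type":"object","properties":{"moves":{"type":"array","items":{"type":"array","items":{"type":"array","items":{"type":"number"}}}},"grip_force":{"type":"number"}},"required":["moves"]}

```bash
mkdir -p pics; ls; cat > h.py <<'E'
from bench import *
import numpy as np, cv2
from scipy.spatial.transform import Rotation as R
def q2R(q): return R.from_quat([q[1],q[2],q[3],q[0]]).as_matrix()
def campose(c,st=None):
    if 'mount' in c:
        T=np.eye(4);T[:3,:3]=q2R(st['eef_rot']);T[:3,3]=st['eef_pos'];return T@np.array(c['mount'])
    T=np.eye(4);a=np.array(c['attitude']);T[:3,:3]=a if a.shape==(3,3) else q2R(a);T[:3,3]=c['position'];return T
def K(c): return np.array([[c['fx'],0,c['cx']],[0,c['fy'],c['cy']],[0,0,1.]])
def rays(c,uv): return cv2.undistortPoints(np.array(uv,float).reshape(-1,1,2),K(c),np.array(c['dist'],float)).reshape(-1,2)
def onplane(c,T,uv,z):
    r=np.c_[rays(c,uv),np.ones(len(np.reshape(uv,(-1,2))))]@T[:3,:3].T
    return T[:3,3]+r*((z-T[2,3])/r[:,2])[:,None]
def cloud(c,T):
    v,u=np.mgrid[0:480,0:640];n=rays(c,np.stack([u,v],-1).reshape(-1,2));d=c['depth'].reshape(-1,1)
    return ((np.c_[n,np.ones(len(n))]*d)@T[:3,:3].T+T[:3,3]).reshape(480,640,3)
E
python3 - <<'E'
from h import *
s=read_state();print(s)
for n in ['scene','side']:
    c=capture(n);T=campose(c,s);print(n,c.get('position'),c.get('attitude'))
    cv2.imwrite(f'pics/{n}0.png',c['image'][:,:,::-1])
    for t in ['cover_yellow','box_yellow','mat','cover_blue']:
        print(t,[(np.round(x['at']),round(x['p'],2)) for x in pinpoint(n,t)][:2],[(np.round(x['box']),round(x['p'],2)) for x in look_for(n,t)][:2])
        x=pinpoint(n,t)
        if x: print(onplane(c,T,x[0]['at'],{'m':0,'b':0,'c':.045}[t[0]]))
E
```

```text
pics
{'t': 0.0, 'joints': array([ 1.20190757e+00,  3.59550675e-01,  1.51144357e+00,  3.93926933e-05,
        1.27251416e+00, -1.15082995e-01]), 'joint_vel': array([ 6.06916084e-05, -1.01532135e-03,  1.55838859e-04, -8.40313609e-04,
       -1.31689734e-03,  1.04459927e-03]), 'joint_efforts': array([-3.45229419e-04, -5.27608573e+01, -2.78622454e+01, -1.56754700e-04,
        1.31603162e-02,  2.98026418e-05]), 'eef_pos': array([0.15039701, 0.5801586 , 0.24442215]), 'eef_rot': array([-2.47809007e-04,  1.26568241e-01,  9.91957440e-01, -9.25454912e-04]), 'force': array([-0.40234612, -0.17954622,  0.13103531]), 'moment': array([-0.01533046, -0.03641493, -0.05899055]), 'finger_gap': 0.08536173871438829}
scene [1.41382584e+00 7.24157042e-05 7.17698258e-01] [-0.31775524  0.63308265  0.63408612 -0.31011733]
cover_yellow [(array([470., 236.]), 0.62)] [(array([473., 234.,  62.,  46.]), 0.96)]
[[0.51139416 0.31503815 0.045     ]]
box_yellow [(array([468., 252.]), 0.88), (array([299., 238.]), 0.26)] [(array([470., 250.,  65.,  66.]), 0.69)]
[[0.50717456 0.3195533  0.        ]]
mat [(array([168., 261.]), 0.64)] [(array([166., 262.,  92.,  69.]), 0.7)]
[[ 0.54241528 -0.30567465  0.        ]]
cover_blue [(array([301., 241.]), 0.97), (array([468., 253.]), 0.68)] [(array([298., 240.,  49.,  50.]), 0.89)]
[[ 0.53080418 -0.0326189   0.045     ]]
side [0.46565916 0.759688   0.64442653] [ 0.01461345 -0.04348461  0.89956079 -0.43437992]
cover_yellow [(array([319., 373.]), 0.61)] [(array([320., 373.,  96.,  60.]), 0.77)]
[[0.5087684  0.31379506 0.045     ]]
box_yellow [(array([320., 392.]), 0.84)] [(array([322., 391., 106.,  56.]), 0.85)]
[[0.50700112 0.31620236 0.        ]]
mat [(array([328., 182.]), 0.75)] [(array([333., 181.,  82.,  37.]), 0.58)]
[[ 0.54756926 -0.29206208  0.        ]]
cover_blue [(array([324., 231.]), 0.6)] [(array([323., 231.,  67.,  30.]), 0.64)]
[[ 0.53447495 -0.03180047  0.045     ]]
```

```bash
python3 - <<'E'
from h import *
import bench
print([ (k,getattr(bench,k)) for k in dir(bench) if not k.startswith('__') and not callable(getattr(bench,k))])
im=[]
for n in ['scene','side']:
    c=capture(n);T=campose(c);P=cloud(c,T);hsv=cv2.cvtColor(c['image'],cv2.COLOR_RGB2HSV)
    for nm,(lo,hi),zr in [('yel',(20,35),(.06,.1)),('blue',(100,125),(.06,.1)),('red',(0,8),(-.01,.02))]:
        m=(hsv[...,0]>=lo)&(hsv[...,0]<=hi)&(hsv[...,1]>120)&(c['depth']>0)&(P[...,2]>zr[0])&(P[...,2]<zr[1])&(abs(P[...,1])<.6)&(P[...,0]>.3)
        q=P[m]
        if len(q)<10: print(n,nm,len(q));continue
        if nm!='red': q=q[q[:,2]>np.percentile(q[:,2],95)-.007]
        r=cv2.minAreaRect((q[:,:2]*1000).astype(np.float32))
        w,V=np.linalg.eigh(np.cov(q[:,:2].T));v=V[:,1]
        print(n,nm,len(q),q.mean(0).round(4),np.percentile(q[:,2],[5,50,95]).round(4),r,'pca deg',np.degrees(np.arctan2(v[1],v[0])))
    im.append(c['image'][130:430,60:600] if n=='scene' else c['image'][140:440,60:600])
cv2.imwrite('pics/a.png',np.vstack(im)[:,:,::-1])
E
```

```text
[('tip_extent', 0.014)]
scene yel 154 [0.5165 0.312  0.0843] [0.0807 0.0847 0.0872] ((514.9881591796875, 312.93792724609375), (67.0488510131836, 13.89521598815918), 13.453025817871094) pca deg -167.56299619965924
scene blue 226 [ 0.5809 -0.5841  0.0972] [0.0932 0.0978 0.0997] ((597.4202270507812, -586.5838623046875), (104.7690658569336, 26.54401969909668), 0.11995374411344528) pca deg -173.88166091065963
scene red 5158 [ 0.5541 -0.292   0.0054] [0.0026 0.0054 0.0078] ((589.2684936523438, 78.25335693359375), (973.009765625, 232.43666076660156), 83.13397979736328) pca deg 81.93062807543201
side yel 413 [0.511  0.3176 0.0844] [0.0806 0.085  0.0869] ((510.67425537109375, 316.5323486328125), (68.7519302368164, 12.97761058807373), 14.206365585327148) pca deg -167.3282785764203
side blue 120 [ 0.5977 -0.5804  0.0963] [0.0918 0.0968 0.0998] ((600.3339233398438, -585.1046142578125), (28.586090087890625, 119.59905242919922), 89.95022583007812) pca deg 179.5336434009547
side red 2827 [ 0.541  -0.296   0.0045] [0.0019 0.0046 0.0068] ((688.7841796875, -176.8993377685547), (550.6373901367188, 402.941162109375), 10.148286819458008) pca deg -177.41252650956665
```

View pics/a.png

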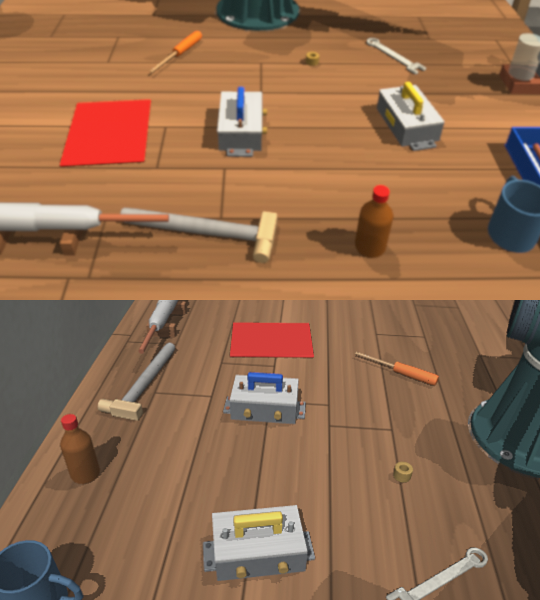

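{"method": "carry_out", "body": {
  "moves": [
    [[0,0,0,0,0,-0.75,-1],[0,0,0,0,0,-0.75,-1],[0,0,0,0,0,-0.75,-1],[0,0,0,0,0,-0.75,-1],[0,0,0,0,0,-0.75,-1],[0,0,0,0,0,-0.75,-1],[0,0,0,0,0,-0.75,-1],[0,0,0,0,0,-0.75,-1],[-0.49,-0.56,0,0,0,0,-1],[-0.49,-0.56,0,0,0,0,-1],[-0.49,-0.56,0,0,0,0,-1],[-0.49,-0.56,0,0,0,0,-1],[-0.49,-0.56,0,0,0,0,-1],[-0.49,-0.56,0,0,0,0,-1],[-0.49,-0.56,0,0,0,0,-1],[-0.49,-0.56,0,0,0,0,-1],[-0.49,-0.56,0,0,0,0,-1],[-0.49,-0.56,0,0,0,0,-1],[-0.49,-0.56,0,0,0,0,-1],[-0.49,-0.56,0,0,0,0,-1]]
  ]
}}

```text
t: 3.4
eef_pos: [0.5137, 0.3182, 0.2454]
eef_rot: [0.0, -0.113, 0.994, 0.0]
force: [-0.6, -0.0, 0.4]
finger_gap: 0.0854
```

```bash
cat > look.py <<'E'
from h import *
import sys
s=read_state();c=capture('wrist');T=campose(c,s);P=cloud(c,T);hsv=cv2.cvtColor(c['image'],cv2.COLOR_RGB2HSV)
print('tcp',s['eef_pos'].round(4),'yaw tool y',np.degrees(np.arctan2(*q2R(s['eef_rot'])[[1,0],1])),'t',s['t'],'F',s['force'].round(2))
cv2.imwrite(f'pics/{sys.argv[1]}.png',c['image'][:,:,::-1])
def big(m):
    n,l,st,_=cv2.connectedComponentsWithStats(m.astype(np.uint8));return l==1+np.argmax(st[1:,4])
H=hsv[...,0];S=hsv[...,1]
top=float(sys.argv[2]) if len(sys.argv)>2 else .086
m=big((H>=20)&(H<=35)&(S>120)&(P[...,2]>top-.006))
z=np.median(P[m][:,2]);print('z bar',z)
v,u=np.nonzero(m);q=onplane(c,T,np.c_[u,v],top)
r=cv2.minAreaRect((q[:,:2]*1000).astype(np.float32));print('bar',m.sum(),r,'depth mean',P[m].mean(0).round(4))
E
python3 look.py w1; python3 - <<'E'
from h import *
for n in ['scene','side']:
    c=capture(n);T=campose(c);hsv=cv2.cvtColor(c['image'],cv2.COLOR_RGB2HSV)
    m=((hsv[...,0]<6)|(hsv[...,0]>174))&(hsv[...,1]>180)
    k,l,st,_=cv2.connectedComponentsWithStats(m.astype(np.uint8));m=l==1+np.argmax(st[1:,4])
    v,u=np.nonzero(m);q=onplane(c,T,np.c_[u,v],.006)
    print(n,m.sum(),cv2.minAreaRect((q[:,:2]*1000).astype(np.float32)),q.mean(0),cloud(c,T)[m].mean(0))
E
```

```text
tcp [0.5137 0.3182 0.2454] yaw tool y 102.9555527319906 t 3.4 F [-0.57 -0.02  0.36]
z bar 0.08518182108503708
bar 613 ((511.91632080078125, 312.1455078125), (65.79255676269531, 6.715082168579102), 12.766082763671875) depth mean [0.5107 0.3122 0.0865]
scene 4923 ((547.2271728515625, -303.3669128417969), (201.9391326904297, 159.69776916503906), 5.430880546569824) [ 0.55420634 -0.30280351  0.006     ] [ 0.55656128 -0.30195064  0.00795221]
side 444 ((468.4828186035156, -303.5202941894531), (57.070045471191406, 157.18226623535156), 1.0303590297698975) [ 0.46961085 -0.30469581  0.006     ] [ 0.46898879 -0.28330928  0.01881764]
```

View pics/w1.png

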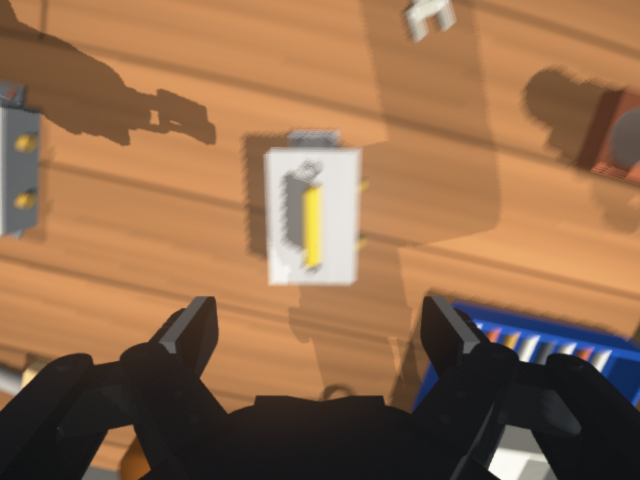

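```bash
python3 - <<'E'
from h import *
s=read_state();c=capture('wrist');T=campose(c,s);P=cloud(c,T);hsv=cv2.cvtColor(c['image'],cv2.COLOR_RGB2HSV)
H,S,V=[hsv[...,i].astype(int) for i in range(3)]
def big(m):
    n,l,st,_=cv2.connectedComponentsWithStats(m.astype(np.uint8));return l==1+np.argmax(st[1:,4])
w=np.zeros((480,640),bool);w[140:300,250:372]=1
m=big(w&(H>=22)&(H<=34)&(S>130))
for nm,m,z in [('bar',m,.086),('plate',big(w&((S<60)&(V>150)|m)),.05)]:
    v,u=np.nonzero(m);print(u.min(),u.max(),v.min(),v.max())
    q=onplane(c,T,np.c_[u,v],z);print(nm,m.sum(),cv2.minAreaRect((q[:,:2]*1000).astype(np.float32)),q.mean(0))
m=(P[...,2]>.04)&(P[...,2]<.058)&w
q=P[m];print('depth plate',m.sum(),cv2.minAreaRect((q[:,:2]*1000).astype(np.float32)),np.median(q[:,2]))
print(hsv[215,296:330:2].tolist(), P[215,296:330:2,2].round(3))
E
```

```text
310 324 182 261
bar 1169 ((509.18841552734375, 315.4583740234375), (69.00025177001953, 12.159363746643066), 12.317084312438965) [0.50803451 0.31500653 0.086     ]
271 363 145 279
plate 10066 ((510.1098937988281, 315.1361389160156), (130.10964965820312, 84.65510559082031), 12.713273048400879) [0.50768915 0.31730009 0.05      ]
depth plate 10329 ((511.4021911621094, 315.91632080078125), (131.29750061035156, 84.78726959228516), 12.686443328857422) 0.04960776299608333
[[15, 23, 134], [16, 24, 136], [16, 24, 137], [15, 26, 138], [15, 23, 136], [18, 25, 135], [19, 50, 138], [23, 157, 179], [24, 172, 231], [26, 173, 248], [27, 170, 250], [27, 169, 251], [27, 168, 252], [27, 170, 252], [25, 138, 245], [21, 18, 230], [17, 10, 228]] [0.05  0.05  0.05  0.05  0.049 0.05  0.051 0.084 0.085 0.086 0.086 0.086
 0.086 0.084 0.084 0.049 0.049]
```

{"method": "carry_out", "body": {
  "moves": [
    [[0,0,0.5,0,0,0,-1],[0,0,0.5,0,0,0,-1],[0,0,0.5,0,0,0,-1],[0,0,0.3,0,0,0,-1],[0,0,0,0,0,0,-1],[0,0,0,0,0,0,-1],[0,0,0,0,0,0,-1]]
  ]
}}

```text
t: 4.3
eef_pos: [0.5128, 0.3201, 0.1565]
eef_rot: [0.001, -0.113, 0.994, 0.0]
force: [0.7, 1.2, -0.5]
finger_gap: 0.0853
```

```bash
python3 - <<'E'
from h import *
s=read_state();c=capture('wrist');T=campose(c,s);P=cloud(c,T);hsv=cv2.cvtColor(c['image'],cv2.COLOR_RGB2HSV)
Rm=q2R(s['eef_rot']);print(s['eef_pos'].round(4),Rm.round(3).tolist(),s['t'])
H,S,V=[hsv[...,i].astype(int) for i in range(3)]
def big(m):
    n,l,st,_=cv2.connectedComponentsWithStats(m.astype(np.uint8));return l==1+np.argmax(st[1:,4])
w=np.zeros((480,640),bool);w[:, 150:480]=1
m=big(w&(H>=22)&(H<=34)&(S>130)&(abs(P[...,2]-.085)<.006))
v,u=np.nonzero(m);print(u.min(),u.max(),v.min(),v.max())
q=onplane(c,T,np.c_[u,v],.086);r=cv2.minAreaRect((q[:,:2]*1000).astype(np.float32));print('bar',m.sum(),r)
m=(P[...,2]>.045)&(P[...,2]<.055)&(np.linalg.norm(P[...,:2]-[.51,.315],axis=-1)<.09)
q=P[m];r=cv2.minAreaRect((q[:,:2]*1000).astype(np.float32));print('depth plate',m.sum(),r,np.median(q[:,2]))
for t in ([.5105,.3155,0.072],[r[0][0]/1e3,r[0][1]/1e3,.072]): print('tool delta/50mm',(Rm.T@(np.array(t)-s['eef_pos'])/.05).round(3))
E
```

```text
[0.5128 0.3201 0.1565] [[-0.974, -0.225, 0.002], [-0.225, 0.974, 0.001], [-0.002, 0.0, -1.0]] 4.3
301 321 201 307
bar 2151 ((509.81610107421875, 314.5106201171875), (67.54329681396484, 12.614717483520508), 13.03438949584961)
depth plate 17862 ((511.19085693359375, 314.91778564453125), (130.32176208496094, 84.06981658935547), 12.492463111877441) 0.04958127686079997
tool delta/50mm [ 0.069 -0.079  1.691]
tool delta/50mm [ 0.058 -0.094  1.691]
```

{"method": "carry_out", "body": {
  "moves": [
    [[0.06,-0.09,0.0,0,0,0,-1],[0,0,0.4,0,0,0,-1],[0,0,0.4,0,0,0,-1],[0,0,0.3,0,0,0,-1],[0,0,0.2,0,0,0,-1],[0,0,0.2,0,0,0,-1],[0,0,0.15,0,0,0,-1],[0,0,0,0,0,0,-1],[0,0,0,0,0,0,-1],[0,0,0,0,0,0,-1]]
  ]
}}

```text
t: 5.35
eef_pos: [0.5111, 0.3144, 0.0734]
eef_rot: [0.001, -0.113, 0.994, 0.0]
force: [-0.8, 0.3, 1.4]
finger_gap: 0.0853
```

{"method": "carry_out", "body": {
  "moves": [
    [[0,0,0,0,0,0,0.0],[0,0,0,0,0,0,0.3],[0,0,0,0,0,0,0.5],[0,0,0,0,0,0,0.6],[0,0,0,0,0,0,0.7],[0,0,0,0,0,0,1],[0,0,0,0,0,0,1],[0,0,0,0,0,0,1],[0,0,0,0,0,0,1],[0,0,0,0,0,0,1]]
  ],
  "grip_force": 45
}}

```text
t: 6.35
eef_pos: [0.5106, 0.3142, 0.073]
eef_rot: [0.0, -0.113, 0.994, -0.0]
force: [-0.8, 0.5, 4.4]
finger_gap: 0.0132
```

{"method": "carry_out", "body": {
  "moves": [
    [[0,0,-0.05,0,0,0,1],[0,0,-0.05,0,0,0,1],[0,0,-0.1,0,0,0,1],[0,0,-0.1,0,0,0,1],[0,0,-0.1,0,0,0,1],[0,0,-0.1,0,0,0,1],[0,0,-0.1,0,0,0,1],[0,0,-0.2,0,0,0,1],[0,0,0,0,0,0,1],[0,0,0,0,0,0,1]]
  ]
}}

```text
t: 7.35
eef_pos: [0.5109, 0.3143, 0.1133]
eef_rot: [0.0, -0.113, 0.994, 0.0]
force: [-0.2, -0.7, -2.5]
finger_gap: 0.0131
```

```bash
python3 - <<'E'
from h import *
s=read_state();print(s['force'],s['moment'],s['finger_gap'])
c=capture('side');a=c['image'][320:470,230:430];d=capture('wrist')['image']
cv2.imwrite('pics/b.png',np.hstack([cv2.resize(a,(400,300)),cv2.resize(d,(400,300))])[:,:,::-1])
E
```

```text
[-0.17181877 -0.70932126 -2.47611665] [ 0.03375525 -0.02660602  0.02442116] 0.013147406466948404
```

View pics/b.png

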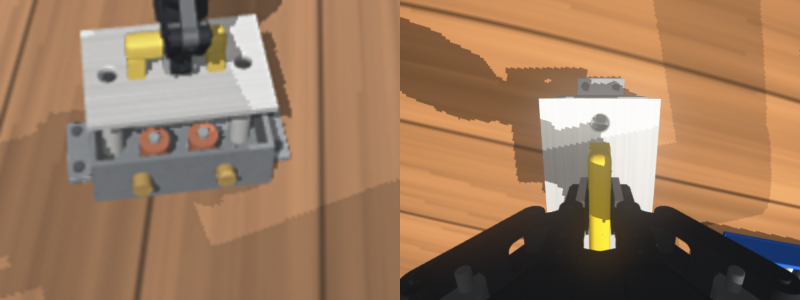

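{"method": "carry_out", "body": {
  "moves": [
    [[0,0,-0.2,0,0,0,1],[0,0,-0.4,0,0,0,1],[0,0,-0.5,0,0,0,1],[0,0,-0.5,0,0,0,1],[0,0,-0.4,0,0,0.4,1],[0,0,-0.4,0,0,0.4,1],[0,0,-0.2,0,0,0.4,1],[0,0,0,0,0,0.4,1],[0,0,0,0,0,0,1]]
  ]
}}

```text
t: 8.35
eef_pos: [0.5107, 0.3142, 0.2437]
eef_rot: [0.0, -0.049, 0.999, 0.0]
force: [0.6, 0.9, -1.2]
finger_gap: 0.0134
```

```bash
cat > mat.py <<'E'
from h import *
s=read_state();Rm=q2R(s['eef_rot']);print(s['eef_pos'].round(4),Rm.round(3).tolist(),s['t'],s['force'].round(1))
for n in ['scene','side','wrist']:
    c=capture(n);T=campose(c,s);hsv=cv2.cvtColor(c['image'],cv2.COLOR_RGB2HSV);P=cloud(c,T)
    m=((hsv[...,0]<6)|(hsv[...,0]>174))&(hsv[...,1]>180)&(P[...,2]<.025)
    k,l,st,_=cv2.connectedComponentsWithStats(m.astype(np.uint8))
    if k<2: continue
    m=l==1+np.argmax(st[1:,4])
    v,u=np.nonzero(m);q=onplane(c,T,np.c_[u,v],.006)
    r=cv2.minAreaRect((q[:,:2]*1000).astype(np.float32));print(n,m.sum(),r,'u',u.min(),u.max(),v.min(),v.max(),'z',np.median(P[m][:,2]))
    print('  delta/50mm to (.12)',(Rm.T@(np.array([r[0][0]/1e3,r[0][1]/1e3,.12])-s['eef_pos'])/.05).round(2))
E
python3 mat.py
```

```text
[0.5107 0.3142 0.2437] [[-0.995, -0.098, 0.001], [-0.098, 0.995, 0.0], [-0.001, 0.0, -1.0]] 8.35 [ 0.6  0.9 -1.2]
scene 4901 ((547.3942260742188, -303.123291015625), (202.01571655273438, 159.4771728515625), 5.253230094909668) u 120 210 230 296 z 0.005403145777265417
  delta/50mm to (.12) [  0.48 -12.36   2.47]
side 285 ((460.3919982910156, -304.13360595703125), (42.44972229003906, 156.48876953125), 0.31296616792678833) u 354 372 164 196 z 0.004702482260332985
  delta/50mm to (.12) [  2.21 -12.21   2.47]
```

{"method": "carry_out", "body": {
  "moves": [
    [[0,-0.3,0,0,0,0,1],[0,-0.5,0,0,0,0,1],[0.03,-0.7,0,0,0,0,1],[0.03,-0.7,0,0,0,0,1],[0.03,-0.7,0,0,0,0,1],[0.03,-0.7,0,0,0,0,1],[0.03,-0.7,0,0,0,0,1],[0.03,-0.7,0,0,0,0,1],[0.03,-0.7,0,0,0,0,1],[0.03,-0.7,0,0,0,0,1],[0.03,-0.7,0,0,0,0,1],[0.03,-0.7,0,0,0,0,1],[0.03,-0.7,0,0,0,0,1],[0.03,-0.7,0,0,0,0,1],[0.03,-0.7,0,0,0,0,1],[0.03,-0.7,0,0,0,0,1],[0.03,-0.7,0,0,0,0,1],[0,-0.5,0,0,0,0,1],[0,-0.3,0,0,0,0,1],[0,-0.25,0,0,0,0,1]]
  ]
}}

```text
t: 10.5
eef_pos: [0.5481, -0.3036, 0.2424]
eef_rot: [-0.0, -0.049, 0.999, 0.0]
force: [0.1, 0.9, -2.8]
finger_gap: 0.0133
```

{"method": "carry_out", "body": {
  "moves": [
    [[0,0,0.3,0,0,0,1],[0,0,0.5,0,0,0,1],[0,0,0.5,0,0,0,1],[0,0,0.5,0,0,0,1],[0,0,0.4,0,0,0,1],[0,0,0.3,0,0,0,1],[0,0,0,0,0,0,1],[0,0,0,0,0,0,1],[0,0,0,0,0,0,1]]
  ]
}}

```text
t: 11.4
eef_pos: [0.5495, -0.3028, 0.119]
eef_rot: [0.001, -0.049, 0.999, -0.001]
force: [-0.5, -0.5, -2.0]
finger_gap: 0.0132
```

```bash
python3 mat.py; python3 - <<'E'
from h import *
s=read_state();c=capture('scene');d=capture('wrist')
cv2.imwrite('pics/c.png',np.hstack([cv2.resize(c['image'][150:330,60:300],(400,300)),cv2.resize(d['image'],(400,300))])[:,:,::-1])
T=campose(d,s);P=cloud(d,T)
m=(P[...,2]>.06)&(P[...,2]<.11)&(np.linalg.norm(P[...,:2]-s['eef_pos'][:2],axis=-1)<.09)&(d['image'].min(-1)>110)
q=P[m];A=np.c_[q[:,:2]-s['eef_pos'][:2],np.ones(len(q))]
p=np.linalg.lstsq(A,q[:,2],rcond=None)[0]
for _ in range(3):
    k=abs(A@p-q[:,2])<.004;p=np.linalg.lstsq(A[k],q[k,2],rcond=None)[0]
print('plate slopes, z at tcp',p,k.sum())
E
```

```text
[ 0.5495 -0.3028  0.119 ] [[-0.995, -0.098, 0.001], [-0.098, 0.995, -0.001], [-0.001, -0.001, -1.0]] 11.4 [-0.5 -0.5 -2. ]
scene 4072 ((547.5743408203125, -303.3718566894531), (201.55726623535156, 159.77342224121094), 5.430881500244141) u 120 210 230 296 z 0.005350208482862329
  delta/50mm to (.12) [ 0.04 -0.01 -0.02]
side 1780 ((540.5440673828125, -297.9013671875), (196.57810974121094, 157.3052520751953), 5.739126205444336) u 291 373 163 196 z 0.004598976929860277
  delta/50mm to (.12) [ 0.17  0.11 -0.02]
wrist 17713 ((534.6046752929688, -304.1038818359375), (186.38665771484375, 158.3858642578125), 5.178091526031494) u 199 440 84 339 z 0.005528887396885701
  delta/50mm to (.12) [ 0.3   0.   -0.02]
plate slopes, z at tcp [-0.00010553 -0.00043636  0.09549206] 24842
```

View pics/c.png

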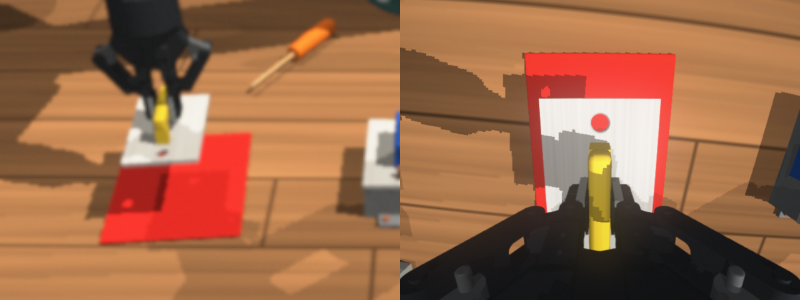

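{"method": "carry_out", "body": {
  "moves": [
    [[0.06,0,0.2,0,0,0,1],[0,0,0.4,0,0,0,1],[0,0,0.4,0,0,0,1],[0,0,0.3,0,0,0,1],[0,0,0.2,0,0,0,1],[0,0,0.05,0,0,0,1],[0,0,0.03,0,0,0,1],[0,0,0.03,0,0,0,1],[0,0,0,0,0,0,1],[0,0,0,0,0,0,1]]
  ]
}}

```text
t: 12.65
eef_pos: [0.5461, -0.3031, 0.0379]
eef_rot: [0.0, -0.049, 0.999, -0.0]
force: [-0.1, -0.3, -2.3]
finger_gap: 0.0132
```

{"method": "carry_out", "body": {
  "moves": [
    [[0,0,0.02,0,0,0,1],[0,0,0.02,0,0,0,1],[0,0,0.02,0,0,0,1],[0,0,0,0,0,0,1],[0,0,0,0,0,0,1]]
  ]
}}

```text
t: 13.15
eef_pos: [0.5457, -0.3028, 0.0342]
eef_rot: [-0.0, -0.049, 0.999, -0.0]
force: [0.9, -0.4, -1.5]
finger_gap: 0.0132
```

{"method": "carry_out", "body": {
  "moves": [
    [[0,0,0.01,0,0,0,1],[0,0,0.01,0,0,0,1],[0,0,0,0,0,0,1],[0,0,0,0,0,0,1]]
  ]
}}

```text
t: 13.55
eef_pos: [0.5458, -0.3029, 0.034]
eef_rot: [0.0, -0.049, 0.999, -0.0]
force: [-1.9, 0.3, 5.7]
finger_gap: 0.0135
```

{"method": "carry_out", "body": {
  "moves": [
    [[0,0,0,0,0,0,0.5],[0,0,0,0,0,0,0.3],[0,0,0,0,0,0,0],[0,0,0,0,0,0,-0.5],[0,0,0,0,0,0,-0.5],[0,0,0,0,0,0,-0.5],[0,0,-0.2,0,0,0,-0.5],[0,0,-0.4,0,0,0,-0.5],[0,0,-0.5,0,0,0,-0.5],[0,0,-0.6,0,0,0,-0.5],[0,0,-0.6,0,0,0,-0.5],[0,0,-0.6,0,0,0,-0.5],[0,0,-0.6,0,0,0,-0.5],[0,0,-0.6,0,0,0,-0.5],[0,0,0,0,0,0,-0.5],[0,0,0,0,0,0,-0.5]]
  ]
}}

```text
t: 15.15
eef_pos: [0.546, -0.303, 0.2397]
eef_rot: [0.001, -0.049, 0.999, -0.001]
force: [-1.0, 0.4, 0.3]
finger_gap: 0.0643
```

```bash
python3 mat.py; python3 - <<'E'
from h import *
s=read_state();c=capture('scene');d=capture('wrist');e=capture('side')
cv2.imwrite('pics/d.png',np.hstack([cv2.resize(c['image'][170:320,100:350],(400,300)),cv2.resize(d['image'],(400,300))])[:,:,::-1])
T=campose(d,s);P=cloud(d,T)
m=(P[...,2]>.0085)&(P[...,2]<.016)&(np.linalg.norm(P[...,:2]-[.546,-.303],axis=-1)<.09)&(d['image'].min(-1)>80)
q=P[m];print('plate',m.sum(),cv2.minAreaRect((q[:,:2]*1000).astype(np.float32)),np.median(q[:,2]),s['finger_gap'])
print(np.linalg.lstsq(np.c_[q[:,:2],np.ones(len(q))],q[:,2],rcond=None)[0])
for n,cc in(('scene',c),('side',e)):
  for t,z in(('cover_yellow',.006),('cover_blue',.045)):
    x=pinpoint(n,t); print(n,t,[(onplane(cc,campose(cc),y['at'],z)[0].round(3),y['p']) for y in x[:1]])
E
```

```text
[ 0.546  -0.303   0.2397] [[-0.995, -0.098, 0.002], [-0.098, 0.995, -0.001], [-0.002, -0.002, -1.0]] 15.15 [-1.   0.4  0.3]
scene 2875 ((547.1184692382812, -303.37725830078125), (202.4660186767578, 159.69776916503906), 5.430880546569824) u 120 210 230 296 z 0.005291904208985843
  delta/50mm to (.12) [-0.02 -0.    2.39]
side 1304 ((540.9163208007812, -297.29754638671875), (196.6599578857422, 157.97744750976562), 5.369829177856445) u 291 373 163 196 z 0.004789380822923739
  delta/50mm to (.12) [0.09 0.13 2.39]
wrist 15910 ((542.40771484375, -304.7431335449219), (199.66796875, 159.66831970214844), 5.270771503448486) u 238 398 110 295 z 0.007685003079321517
  delta/50mm to (.12) [ 0.08 -0.02  2.39]
plate 8489 ((546.8748779296875, -301.9734802246094), (129.74642944335938, 84.22049713134766), 5.532138347625732) 0.010752053385704063 0.06401225430826456
[-0.00049435  0.00110417  0.01135631]
scene cover_yellow [(array([ 0.552, -0.293,  0.006]), 0.97)]
scene cover_blue [(array([ 0.527, -0.036,  0.045]), 0.92)]
side cover_yellow [(array([ 0.553, -0.306,  0.006]), 0.82)]
side cover_blue [(array([ 0.533, -0.027,  0.045]), 0.81)]
```

View pics/d.png

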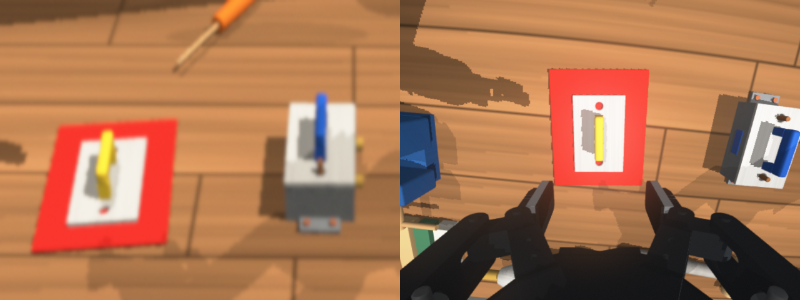

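The cover lies flat, handle up and centred on the mat. The blue cover is still on its pins, and the gripper is clear of everything.

```bash
python3 -c "
from bench import *
print(job_done())"
```

```text
the job is handed in; nothing more can be done
None
```

The yellow-handled cover is off its box and lying flat, handle up, in the middle of the red mat. I handed the job in after about 15 s of robot time.

- **Lift and set-down:** I gripped the bar at 45 N, lifted the cover straight up off both pins, and lowered it onto the mat in small steps. I let go only after the wrist force showed the mat carrying it, at about +6 N.
- **Position on the mat:** The wrist camera puts the cover's centre at (0.547, -0.302). The scene camera puts the mat's centre at (0.547, -0.303). Both are turned about 5.5°.
- **Flatness:** The plate's top measured 10.8 mm high against an expected 11 mm, with almost no tilt.
- **Blue cover:** It is still on its own pins, within about 6 mm of its first reading, which is within the networks' scatter.
- **Gripper:** It ended open and clear, with the tool about 0.24 m up.

**Disagreements:** The side and wrist cameras put the mat's centre 5–9 mm away from the scene camera's value. I used the scene camera because it matched the mat's known size and had the whole mat in view. The networks' point for the placed cover was also off, by 5–12 mm.

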